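# Close the bench caliper on a jar cap

## Robot

A 6-joint arm with a two-finger parallel gripper is mounted at the origin on a cart in front of the work surface, level with it; the furniture and walls round the work are solid. World frame = base frame: x ahead of the robot, y to its left, z up, the work surface at z = 0. Lengths are in m, angles in rad, forces in N, time in s.
With the tool pointing down it reaches from about 0.3 to 0.875 m from the base axis. Payload 6.4 kg.
Tool frame: the origin (TCP) lies between the finger pads; the fingertips stand 25 mm ahead of it and the grasp point (between the pads) lies 6 mm ahead of it; z points along the fingers, y is the line along which they close (so a half turn about z gives the same grasp; the last joint's range is limited). The gripper opens to 85 mm and grips with 20 to 120 N. Pads are 22 mm wide; open, the fingers measure 114 mm over their backs; the gripper's body (76 mm by 85 mm) begins 54 mm behind the grasp point. The pads swing forward as they close: fully open they stand 13 mm farther back than shut.
Start: joints at [-1.466, 0.181, 1.607, -0, 1.354, -0.206], TCP at [0.176, -0.547, 0.256] pointing down, gripper open.
Joint ranges: [-2.99, 2.99], [-0.89, 2.07], [0.3, 2.58], [-1.14, 4.28], [0, 2.63], [-3.12, 3.12]. Speed limits (rad/s): [2.57, 2.57, 3.01, 3.14, 3.14, 3.14].

## Interface

Orientations are given as a unit quaternion [w, x, y, z].
In Python, from bench import ctrl gives the robot as it stands.
- The arm moves only by the tool servo_tool, never from a script. Its argument "series" is text: rows parted by semicolons, each of 7 numbers parted by spaces: the gripper command: -1 is fully open, 1 is shut, values between are in proportion, then the shift along the tool's x, y, z in m, then the turn, a rotation vector about the tool's x, y, z in degrees. A call has 1 to 12 rows; each row is the pose to reach, as a shift and turn from the pose commanded when the call began, along the tool's axes at that moment; what a row does not reach only later rows make up. A row lasts 1/12 s, in which the tool goes at most 41.7 mm and 7.16 degrees, less where a joint would pass 70% of its speed; a pose out of reach is approached as far as the arm can. A call with a gripper value outside its range is refused whole. The fingers move at their own pace and stop on an object; the grip force is fixed at half the most. Time passes only in rows, so rows that repeat a pose let the fingers close. It gives the time, the measured TCP pose, the force, the opening and the grip force at its end, in the units of the state.
- ctrl.get_obs(): the state, without advancing time (a new reading comes with each control period).
- ctrl.camera(name): name is "side" or "top"; returns a dict with "img" (384x512x3 uint8, red, green, blue), "z_map" (384x512 float32, m along the optical axis (not along the pixel's ray), 0 where there is no reading), "fovy" (degrees; the focal length in pixels is half the picture's height over the tangent of half this angle, whatever the lens; pixels are square), "cx", "cy" (the principal point, pixels), "extrinsics" (4x4, takes a point from camera to world coordinates). Camera axes: x right, y down, z forward; pixel columns grow to the right and rows downward; lengths in m; the calibration is good to about 2 mm. A picture is of the moment at which its call begins.
- ctrl.hand_in(): hands the job in; it is judged then, once.
The state is a dict: "time_s": time; "q": joint angles; "dq": joint speeds; "joint_efforts": joint torques, N m; "eef_pos": TCP position; "eef_rot": TCP orientation; "wrist_force": force on the tool from outside, world axes, zero at the start; "torque": the same for the moment, N m; "opening": opening from 0.0 (shut) to 1.0 (fully open); "grasp_force": force on a finger pad.
Only numpy, scipy, OpenCV 4.12 (cv2) and the standard library are available. Lean on these libraries where they do the work, as an engineer would, in place of code of your own. Each camera call takes 0.05 s, during which the arm holds its last target. There are 200 camera calls.

## Task

Measure the jar cap's outside diameter with the bench caliper: lay the cap flat on the table between the long jaws, then push the sliding jaw closed by its thumb post until both jaws press on the cap with light finger pressure (about 5 N on the cap itself, over and above the slide's own drag), never so hard that the jaw is forced out of square. Let go and leave the caliper closed on the cap with no gap, and do not disturb the other things.

Things in the scene. Friction and masses are not known exactly. Their poses are not given: they have to be found in the camera images.
- cap: Plain metal jar cap, a shallow round dish, outside diameter 43 mm (to half a millimetre), 14 mm tall, about 40 g, lying flat and loose on the table. Origin: centre of its underside; z up.
- caliper: Steel bench caliper fixed flat on the table; place and yaw vary. Origin on the table under the beam's centre line. y runs along the beam (250 mm, from y = -170 to +80; 18 mm wide, top 20 mm above the table); x lies across it. Both jaws reach towards -x, from the housings at x = -17 to x = -87 mm, and are 14 mm thick, 2 to 20 mm above the table. The fixed jaw is at the +y end.
- fixed_jaw: The caliper's fixed jaw. Origin: middle of its flat measuring face (70 mm long), at x = -51, y = +40, z = 11 mm in the caliper's frame; the face looks to caliper -y. Axes parallel to the caliper's.
- moving_face (a point): Middle of the sliding jaw's flat measuring face, facing the fixed one at the same x and z; starts 95 to 118 mm from it. Axes turn with the jaw. The jaw closes towards caliper +y.
- post_top (a point): Centre of the top of the thumb post, 60 mm above the table: a steel upright 14 mm wide along caliper y, 26 mm along x, standing 32 mm up from the carriage over the beam. It lies 20 mm behind the moving face along y (51 mm from it along x). Axes parallel to the caliper's.
- carriage: Dark sliding carriage that carries the sliding jaw and the post: 34 mm along x, 40 mm along y, top 28 mm above the table. Origin on the table under the post, axes parallel to the caliper's. It slides along caliper y (+y closes) by 115 mm from its fully open stop, against a steady drag of about 3 N, and stays where it is left.
- jaw: The sliding jaw; its x axis runs along the jaw, parallel to the caliper's x axis when square. Origin at its root under the beam's centre line. It rides on the carriage with a stiff elastic play of about 16 N m/rad about the vertical: pressing on a part makes it tilt out of square, 0.016 rad for 5 N at the middle of its face.
- dropper: Bystander: small amber bottle with black cap, 28 mm wide and 72 mm tall, standing; origin under its centre.
- petri: Bystander: flat round dish, 88 mm wide, 14 mm tall; origin under its centre.
- tweezers: Bystander: slim metal tweezers lying flat, 121 mm long, 17 mm wide, 10 mm high; origin under the middle.
Mind the look-alikes: they are no part of the job. Leave any brown look-alike of the cap alone.

How it is judged:
On the way, in this order (a step that is already met when the one before it is completed fails the run):
1. the cap lies flat and released between the open jaws (x of cap in the frame of fixed_jaw between -0.025 and 0.025 m and angle between cap's own z axis and vertical below 0.12 rad and height (world z) of cap below 0.004 m and y of cap in the frame of fixed_jaw below -0.018 m and y of cap in the frame of moving_face above 0.018 m and contact force between cap and the fingers below 0.1 N and linear speed of cap below 0.02 m/s), for 0.2 s.
2. both jaws press on the cap with more than 2.5 N (x of cap in the frame of fixed_jaw between -0.025 and 0.025 m and angle between cap's own z axis and vertical below 0.12 rad and height (world z) of cap below 0.004 m and contact force between each of carriage, fixed_jaw and cap above 2.5 N), for 0.3 s.
At the end, for the whole second after the job is handed in: The cap lies flat on the table within the jaws' faces (its centre within 25 mm of their middle along the jaws), the jaws stand no more than 45.5 mm apart on the 43 mm cap and square to within 0.02 rad, all at rest and released (x of cap in the frame of fixed_jaw between -0.025 and 0.025 m and angle between cap's own z axis and vertical below 0.12 rad and height (world z) of cap below 0.004 m and y of moving_face in the frame of fixed_jaw above -0.0455 m and angle between the x axis of jaw and the x axis of caliper, either way round below 0.02 rad and linear speed of each of cap, jaw below 0.01 m/s); the robot touches nothing.
It fails at once if the sliding jaw squeezes the cap with more than 10 N (contact force between carriage and cap above 10 N).
It fails at once if the sliding jaw is forced more than 0.035 rad out of square (angle between the x axis of jaw and the x axis of caliper, either way round above 0.035 rad).
It fails at once if a bystander is moved by more than 20 mm (distance of any of dropper, petri, tweezers from where it was at the start of the episode above 0.02 m).
It also fails if it takes over 64 s, if anything falls off the work surface, if the arm or the gripper's body presses on something with over 40 N, if the wrist force passes 120 N, or if a joint passes its speed limit or range.

## Working session

There is one attempt and no reset: what is moved stays moved. The work goes in short steps, Python scripts to look and compute and a tool call to move; the robot and the scene stay as the last step left them, time stands still between calls to the robot, and variables do not carry over. Pictures are saved under pics/ and viewed, at most 11 in all, crops included, and the job is handed in when it is done.

Besides the shell and the picture viewer there is one more tool, called as name(argument=value, ...) on one line, values as JSON. servo_tool: Moves the arm, as the interface text tells. Its arguments: {"type":"object","properties":{"series":{"type":"string"}},"required":["series"]}

```bash
mkdir -p pics
cat > h.py <<'E'
import numpy as np, cv2
from bench import ctrl
def cam(n):
    c=ctrl.camera(n); c['f']=c['img'].shape[0]/2/np.tan(np.radians(c['fovy'])/2); c['E']=np.array(c['extrinsics']); return c
def ray(c,u,v,z):
    d=c['E'][:3,:3]@np.array([(u-c['cx'])/c['f'],(v-c['cy'])/c['f'],1]); o=c['E'][:3,3]
    return o+d*(z-o[2])/d[2]
def pts(c):
    v,u=np.mgrid[:384,:512]; Z=c['z_map']
    P=np.stack([(u-c['cx'])/c['f']*Z,(v-c['cy'])/c['f']*Z,Z],-1)
    return P@c['E'][:3,:3].T+c['E'][:3,3]
def save(c,name): cv2.imwrite('pics/'+name,cv2.resize(c['img'][:,:,::-1],(800,600)))
E
python3 - <<'E'
from h import *
for n in('top','side'):
    c=cam(n); np.save(n+'.npy',c,allow_pickle=True)
    cv2.imwrite(f'pics/{n}.png',c['img'][:,:,::-1]); print(n,c['fovy'],c['cx'],c['cy'],c['E'].round(3).tolist())
o=ctrl.get_obs();print(o)
E
```

```text
top 47.272948697123525 265.00991185878394 184.41670031592417 [[0.015, -0.993, 0.12, 0.386], [-1.0, -0.014, 0.01, 0.074], [-0.008, -0.12, -0.993, 1.482], [0.0, 0.0, 0.0, 1.0]]
side 51.16929731773571 253.35797403628516 190.66431804992845 [[0.991, -0.04, 0.128, 0.436], [-0.134, -0.369, 0.92, -0.892], [0.011, -0.929, -0.371, 0.463], [0.0, 0.0, 0.0, 1.0]]
{'time_s': 0.1, 'q': array([-1.46628691e+00,  1.81466361e-01,  1.60789290e+00, -4.02149426e-05,
        1.35378760e+00, -2.06307841e-01]), 'dq': array([-0.00158092, -0.00278318, -0.00241501, -0.00020406, -0.00116908,
       -0.00163002]), 'joint_efforts': array([-4.80525614e-04, -4.45882273e+01, -3.52239347e+01, -2.79135356e-04,
        4.15616450e-03,  5.31024671e-05]), 'eef_pos': array([ 0.17580947, -0.54699158,  0.25548173]), 'eef_rot': array([-7.77097198e-04,  9.87947393e-01,  1.54788064e-01,  1.99298702e-05]), 'wrist_force': array([-0.2974291 ,  0.77727014,  0.2204146 ]), 'torque': array([-0.02457365,  0.01700047,  0.0164538 ]), 'grasp_force': 0.0, 'opening': 0.998846470682546}
```

View pics/top.png

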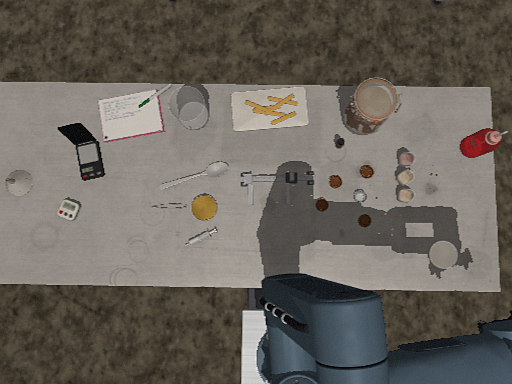

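View pics/side.png

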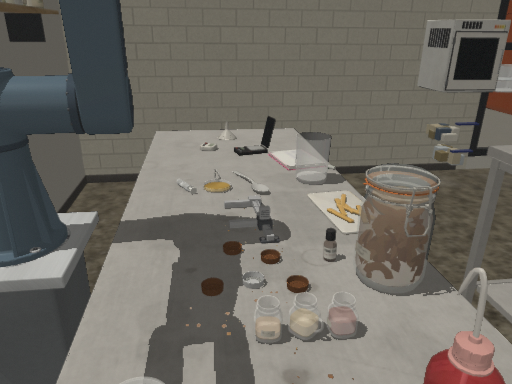

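Candidates for the cap: the silver ring at top (360,196) / side (254,280), and four brown look-alikes at top (335,182), (366,171), (321,204) and (364,220). I choose the silver one because the cap is plain metal. The caliper beam runs along top row 178, from u=241 to 313, with the fixed jaw on the left (world +y) and the carriage at (291,178).

Run:
```python
from h import *
t=np.load('top.npy',allow_pickle=True).item(); s=np.load('side.npy',allow_pickle=True).item()
a=cv2.resize(t['img'][160:215,235:375,::-1],(798,314),interpolation=cv2.INTER_NEAREST)
b=cv2.resize(s['img'][190:300,210:350,::-1],(360,283),interpolation=cv2.INTER_NEAREST)
o=np.zeros((600,800,3),np.uint8);o[:314,:798]=a;o[315:598,:360]=b
cv2.imwrite('pics/crop.png',o)
for n,c,(u0,u1,v0,v1) in(('top',t,(348,373,185,208)),('side',s,(240,268,268,292))):
    P=pts(c)[v0:v1,u0:u1]; m=(P[...,2]>.007)&(P[...,2]<.03)
    q=P[m]; print(n,m.sum(),q.min(0),q.max(0),(q.min(0)+q.max(0))/2,np.median(q[:,2]))
for n,c in(('top',t),('side',s)):
    P=pts(c); m=(P[...,2]>.012)&(P[...,2]<.08)&(P[...,0]>.3)&(P[...,0]<.5)&(P[...,1]>-.08)&(P[...,1]<.16)
    for lo,hi in((.012,.023),(.023,.04),(.04,.08)):
        q=P[m&(P[...,2]>lo)&(P[...,2]<hi)]
        if len(q): print(n,lo,len(q),q.min(0).round(4),q.max(0).round(4),q.mean(0).round(4))
    np.set_printoptions(linewidth=400)
    if n=='top': print((P[165:208,236:320,2]*1000).round().astype(int)[::2,::2])
```

```text
top 40 [ 0.49195972 -0.25844809  0.00701856] [ 0.54965605 -0.19779803  0.0199678 ] [ 0.52080788 -0.22812306  0.01349318] 0.010065926345287912
side 141 [ 0.50935542 -0.25264626  0.00709779] [ 0.55004583 -0.20776396  0.01566081] [ 0.52970063 -0.23020511  0.0113793 ] 0.011008125557946169
top 0.012 8 [0.3999 0.0102 0.012 ] [0.4993 0.1414 0.0222] [0.4788 0.1176 0.017 ]
top 0.023 1 [0.4986 0.1377 0.0262] [0.4986 0.1377 0.0262] [0.4986 0.1377 0.0262]
[[  -2    0   -1    4   -2   -1   -4   -1    1    1    1    3    7   -3   -3   -4   -3   -2   -7    0   -1   -5    0    1   -9    3   -1   -3    2   -1    4    2    1   -5    1   -7   -1   -5   -7   -1    0   -2]
 [  -2   -3   11    7    8    1    3    6    4   -4   -5    4    0   -4   -7   -7    0 1482   -4    2   -2    1    0    3   -1    6    1   -1   -3   -4    4    5   -2   -4    0   -5    6    1    0    6    3    7]
 [  -1    0    3    6   -1   -1   -1    5   -1    3   -7   -1   -2   -2    3    1    1   -2    5    3    3    3   -1    3    3    4    3    5    3    0   -1   -2   -5   -3    5   -4    3   -1   -2    6    3    3]
 [   2    2  
[... 3419 characters left out ...]
-1   -3    5   26   22    5   -1    2    3    0   -3    2   -5   -1   -2   -5   -1    3    1   -3    5   12   21   21    1   -4    1    0    2   -4    4   -1    1    2   -1   -3   15   11]
 [  -2    1    3   -4   -5   -1    4   -3    5   -5   -3   -2    3    2   -3    4    6   -3    0    3   -1   -4 1482    0    3   -3    2   -1    6   -2   -8   -1   -3    0   -3    3   -1    2   -4    3    9    4]
 [  -2   -4   -4    3   -6    5    1    7    9   -3    0    2    4    1   -4    2    3   -5    3    0    3    1    6   -1    8    3    3   -5    0    1   -6    4    4    3    0    3    4    0    0   -2    5    1]]
side 0.012 9 [ 0.4921 -0.0793  0.0121] [0.4998 0.1435 0.0205] [0.4972 0.0637 0.0155]
```

View pics/crop.png

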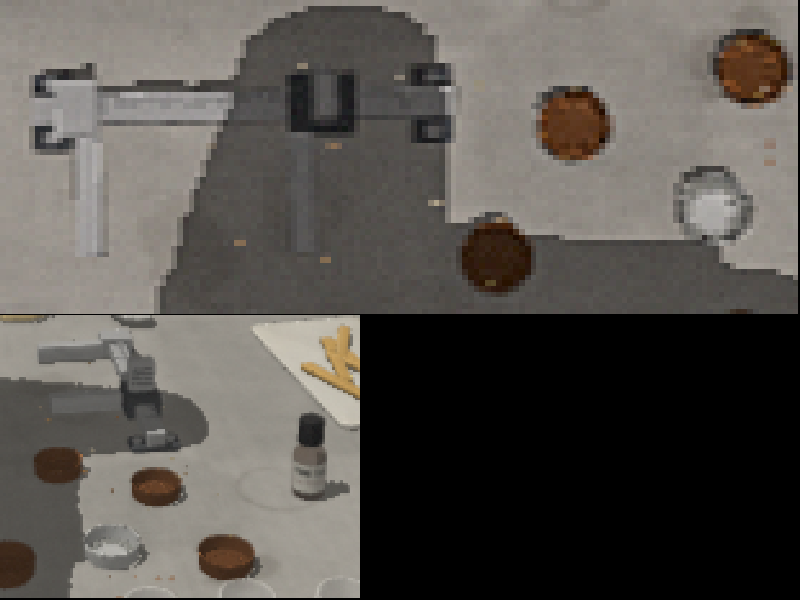

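The silver cap is at top (360,196) and the brown caps are clearly distinct. The caliper lies at about zero yaw, with its jaws pointing down in the picture (world -x).

```bash
cat > meas.py <<'E'
from h import *
def circ(q):
    A=np.c_[q[:,:2],np.ones(len(q))]; s=np.linalg.lstsq(A,(q[:,:2]**2).sum(1),rcond=None)[0]
    c=s[:2]/2; return c,np.sqrt(s[2]+c@c)
def edge(c,u,v0,v1): pass
E
python3 - <<'E'
from meas import *
t=np.load('top.npy',allow_pickle=True).item(); s=np.load('side.npy',allow_pickle=True).item()
# cap: two-view triangulation of rim centre
def proj(c,p):
    q=np.linalg.inv(c['E'])@np.r_[p,1]; return np.array([q[0]/q[2]*c['f']+c['cx'],q[1]/q[2]*c['f']+c['cy']])
P=pts(s); w=P[268:292,240:268]; q=w[(w[...,2]>.007)&(w[...,2]<.02)]; print('side circ',circ(q),np.percentile(q[:,2],[50,90,97]))
P=pts(t); w=P[185:208,348:373]; q=w[(w[...,2]>.007)&(w[...,2]<.025)]; print('top circ',circ(q),np.percentile(q[:,2],[50,90]))
for z in(0,.014): print('top sil',z,ray(t,360.2,195.8,z),'side base L/R',ray(s,242.9,281,z),ray(s,264.4,281,z))
# caliper
for n,c in(('top',t),('side',s)):
    P=pts(c).reshape(-1,3); R=P[(P[:,0]>.45)&(P[:,0]<.65)&(P[:,1]>-.08)&(P[:,1]<.17)&(P[:,2]<.08)]
    pq=R[R[:,2]>.045]; print(n,'post',len(pq),pq.min(0).round(4),pq.max(0).round(4),np.median(pq,0).round(4))
    b=R[(R[:,2]>.011)&(R[:,2]<.045)]
    for nm,m in(('beam',(b[:,0]>.555)&(b[:,0]<.59)&(b[:,1]>-.02)&(b[:,1]<.1)),('fix',(b[:,0]<.545)&(b[:,1]>.08)),('mov',(b[:,0]<.545)&(b[:,1]<.05))):
        k=b[m]
        if len(k)<5: print(nm,len(k));continue
        v=cv2.fitLine(k[:,:2].astype(np.float32),cv2.DIST_HUBER,0,.001,.001).ravel()
        print(n,nm,len(k),k.min(0).round(4),k.max(0).round(4),np.median(k,0).round(4),'dir',v.round(4))
E
```

```text
side circ (array([ 0.52965238, -0.2299397 ]), np.float64(0.0207400642995451)) [0.01100813 0.01378527 0.01487386]
top circ (array([ 0.5245132 , -0.22915138]), np.float64(0.02314649294325396)) [0.01006593 0.01765354]
top sil 0 [ 0.53050688 -0.2338405   0.        ] side base L/R [ 5.10748864e-01 -2.21733912e-01  5.55111512e-17] [ 0.55323225 -0.22682036  0.        ]
top sil 0.014 [ 0.52914453 -0.23092683  0.014     ] side base L/R [ 0.50848949 -0.24201646  0.014     ] [ 0.54968716 -0.24694897  0.014     ]
top post 37 [ 0.574  -0.0064  0.0503] [0.5967 0.0072 0.0656] [5.863e-01 5.000e-04 5.790e-02]
top beam 171 [ 0.5575 -0.0183  0.0122] [0.5898 0.0993 0.0446] [0.5806 0.032  0.0217] dir [0.0805 0.9968 0.5793 0.0373]
top fix 60 [0.4959 0.1248 0.011 ] [0.5431 0.1422 0.0266] [0.5189 0.1353 0.0209] dir [0.9996 0.0272 0.5212 0.1353]
top mov 67 [0.5009 0.0045 0.0114] [0.5448 0.0181 0.0281] [0.5211 0.0114 0.0203] dir [0.9998 0.0198 0.5212 0.0115]
side post 76 [ 0.5757 -0.0067  0.0456] [0.6012 0.0065 0.0617] [ 0.5874 -0.0036  0.0548]
side beam 177 [ 0.5551 -0.0199  0.0112] [0.5899 0.1    0.0447] [0.5775 0.0021 0.021 ] dir [0.0308 0.9995 0.5781 0.0191]
side fix 84 [0.4974 0.1291 0.011 ] [0.5447 0.1467 0.0214] [0.52   0.1338 0.0178] dir [ 0.9999 -0.015   0.5229  0.1335]
side mov 101 [ 0.4921 -0.0793  0.0111] [0.5447 0.0231 0.0208] [0.5236 0.0078 0.0179] dir [ 0.9999 -0.0126  0.5173  0.0082]
```

servo_tool(series="-1 0.434 -0.194 0.08 0 0 16.4;-1 0.434 -0.194 0.08 0 0 16.4;-1 0.434 -0.194 0.08 0 0 16.4;-1 0.434 -0.194 0.08 0 0 16.4;-1 0.434 -0.194 0.08 0 0 16.4;-1 0.434 -0.194 0.08 0 0 16.4;-1 0.434 -0.194 0.08 0 0 16.4;-1 0.434 -0.194 0.08 0 0 16.4;-1 0.434 -0.194 0.08 0 0 16.4;-1 0.434 -0.194 0.08 0 0 16.4;-1 0.434 -0.194 0.08 0 0 16.4;-1 0.434 -0.194 0.08 0 0 16.4")

```text
time_s: 1.1
eef_pos: [0.5315, -0.2267, 0.1752]
eef_rot: [-0.001, 1.0, 0.013, -0.0]
wrist_force: [0.3, -0.1, 0.1]
opening: 1.0
grasp_force: 0.0
```

Run:
```python
from meas import *
s=cam('side'); o=ctrl.get_obs(); print(o['eef_pos'],o['eef_rot'],abs(o['dq']).max())
P=pts(s); w=P[268:292,240:268]; q=w[(w[...,2]>.007)&(w[...,2]<.02)]; print('side circ',circ(q))
cv2.imwrite('pics/s2.png',s['img'][:,:,::-1][120:320,130:400])
```

```text
[ 0.53316446 -0.22434059  0.17453964] [-1.63161468e-03  9.99898363e-01  1.41626322e-02  1.47050958e-04] 0.10683995077133683
side circ (array([ 0.52958161, -0.22985793]), np.float64(0.020655660249778187))
```

View pics/s2.png

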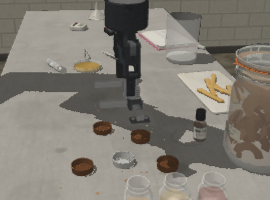

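servo_tool(series="-1 0 0 0.04 0 0 0;-1 0 0 0.08 0 0 0;-1 0 0 0.1 0 0 0;-1 0 0 0.1 0 0 0;-1 0 0 0.1 0 0 0;-1 0 0 0.1 0 0 0;-1 0 0 0.1 0 0 0;-1 0 0 0.1 0 0 0")

```text
time_s: 1.82
eef_pos: [0.531, -0.2311, 0.0785]
eef_rot: [0.001, 1.0, 0.012, 0.002]
wrist_force: [-0.4, -0.6, -0.0]
opening: 1.0
grasp_force: 0.0
```

Run:
```python
from meas import *
s=cam('side'); o=ctrl.get_obs(); print(o['eef_pos'],o['eef_rot'],abs(o['dq']).max())
b=s['img'][200:310,190:320,::-1]; cv2.imwrite('pics/s3.png',cv2.resize(b,(650,550),interpolation=cv2.INTER_CUBIC))
```

```text
[ 0.53078391 -0.23088603  0.07822615] [9.93265891e-04 9.99923890e-01 1.22201273e-02 1.37680107e-03] 0.007752080096281561
```

View pics/s3.png

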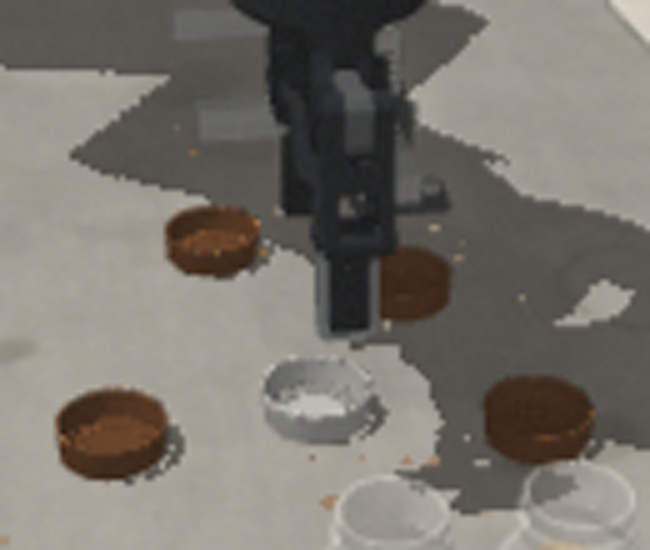

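servo_tool(series="-1 0 0 0.03 0 0 0;-1 0 0 0.048 0 0 0;-1 0 0 0.048 0 0 0;-1 0 0 0.048 0 0 0;1 0 0 0.048 0 0 0;1 0 0 0.048 0 0 0;1 0 0 0.048 0 0 0;1 0 0 0.048 0 0 0;1 0 0 0.048 0 0 0;1 0 0 0.048 0 0 0;1 0 0 0.048 0 0 0;1 0 0 0.048 0 0 0")

```text
time_s: 2.87
eef_pos: [0.5307, -0.2307, 0.0302]
eef_rot: [0.001, 1.0, 0.012, 0.001]
wrist_force: [-3.0, -0.1, 9.4]
opening: 0.454
grasp_force: 59.1
```

servo_tool(series="1 0 0 -0.02 0 0 0;1 0 0 -0.04 0 0 0;1 0 0 -0.06 0 0 0;1 0 0 -0.06 0 0 0;1 0 0 -0.06 0 0 0")

```text
time_s: 3.28
eef_pos: [0.5308, -0.2307, 0.09]
eef_rot: [0.001, 1.0, 0.012, 0.002]
wrist_force: [-0.0, -0.1, -0.1]
opening: 0.452
grasp_force: 60.6
```

Run:
```python
from meas import *
s=cam('side'); o=ctrl.get_obs(); print(o['eef_pos'],o['eef_rot'],o['opening'],o['grasp_force'],o['wrist_force'])
b=s['img'][170:310,190:330,::-1]; cv2.imwrite('pics/s4.png',cv2.resize(b,(560,560),interpolation=cv2.INTER_CUBIC))
```

```text
[ 0.52988926 -0.230129    0.08865564] [2.99077787e-04 9.99924210e-01 1.23011456e-02 4.07936251e-04] 0.4524085216169326 60.55153890454676 [-0.29355585  0.32433541 -0.42977743]
```

View pics/s4.png

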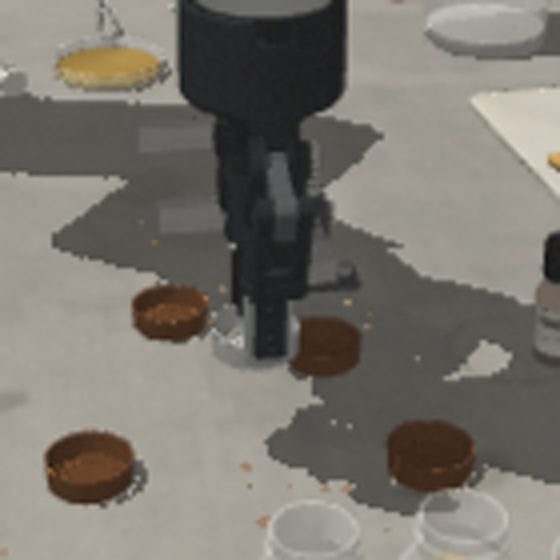

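Run:
```python
from meas import *
s=cam('side'); t=cam('top'); o=ctrl.get_obs(); print(o['eef_pos'])
for u,v in((242.5,252),(265,252),(257,262),(252,262)):
    d=s['E'][:3,:3]@np.array([(u-s['cx'])/s['f'],(v-s['cy'])/s['f'],1]); C=s['E'][:3,3]; p=C+d*(-.23-C[1])/d[1]; print(u,v,p.round(4))
P=pts(s)[235:270,236:272]; m=(P[...,2]>.055)&(P[...,2]<.076)&(abs(P[...,1]+.23)<.05); q=P[m]; print(len(q),q.min(0),q.max(0),circ(q))
h=s['img'][235:270,236:272].max(-1); q=P[m&(h>110)]; print(len(q),q.min(0),q.max(0),circ(q))
```

```text
[ 0.52904413 -0.22952816  0.08727249]
242.5 252 [ 0.509  -0.23    0.0711]
265 252 [ 0.5525 -0.23    0.0681]
257 262 [ 0.5372 -0.23    0.047 ]
252 262 [ 0.5275 -0.23    0.0477]
180 [ 0.50767652 -0.26398152  0.05867368] [ 0.54985262 -0.20845511  0.07583478] (array([ 0.53097881, -0.23381361]), np.float64(0.022138019709750958))
83 [ 0.50796791 -0.25239459  0.05867368] [ 0.54902868 -0.21015211  0.07306343] (array([ 0.52792696, -0.23223923]), np.float64(0.018543684787855903))
```

servo_tool(series="1 0.001 -0.01 -0.02 0 0 0;1 0.003 -0.04 -0.03 0 0 0;1 0.005 -0.075 -0.03 0 0 0;1 0.007 -0.11 -0.03 0 0 0;1 0.009 -0.15 -0.03 0 0 0;1 0.01 -0.19 -0.03 0 0 0;1 0.011 -0.225 -0.03 0 0 0;1 0.013 -0.26 -0.03 0 0 0;1 0.014 -0.285 -0.03 0 0 0;1 0.0145 -0.297 -0.03 0 0 0;1 0.0145 -0.304 -0.03 0 0 0;1 0.0145 -0.304 -0.03 0 0 0")

```text
time_s: 4.43
eef_pos: [0.5362, 0.075, 0.1175]
eef_rot: [-0.0, 1.0, 0.013, -0.001]
wrist_force: [0.8, -0.6, -0.8]
opening: 0.452
grasp_force: 60.6
```

servo_tool(series="1 0 0 0.02 0 0 0;1 0 0 0.03 0 0 0;1 0 0 0.03 0 0 0;1 0 0 0.03 0 0 0;1 0 0 0.03 0 0 0;1 0 0 0.03 0 0 0;1 0 0 0.03 0 0 0")

```text
time_s: 5.02
eef_pos: [0.5374, 0.0739, 0.089]
eef_rot: [0.0, 1.0, 0.012, 0.001]
wrist_force: [0.3, -0.8, -0.4]
opening: 0.452
grasp_force: 60.6
```

Run:
```python
from meas import *
s=cam('side'); t=cam('top'); o=ctrl.get_obs(); print(o['eef_pos'],o['eef_rot'],o['opening'],o['grasp_force'])
b=s['img'][150:260,190:320,::-1]; b=cv2.resize(b,(520,440),interpolation=cv2.INTER_CUBIC)
cv2.imwrite('pics/s5.png',b)
```

```text
[0.53716245 0.07413085 0.08886868] [5.79643797e-05 9.99924577e-01 1.22712883e-02 5.01751522e-04] 0.45127433207465967 60.552753651863895
```

View pics/s5.png

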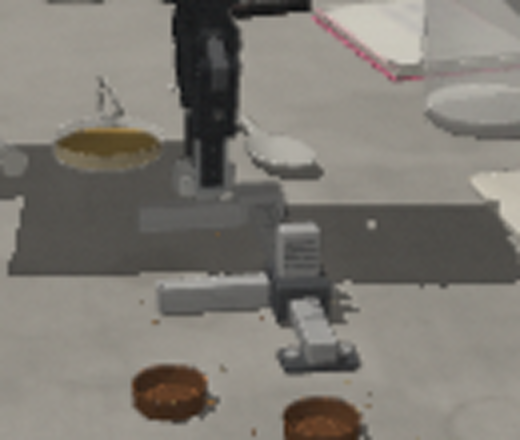

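servo_tool(series="1 0 0 0.025 0 0 0;1 0 0 0.045 0 0 0;1 0 0 0.054 0 0 0;1 0 0 0.057 0 0 0;1 0 0 0.057 0 0 0;1 0 0 0.057 0 0 0;1 0 0 0.057 0 0 0;1 0 0 0.057 0 0 0")

```text
time_s: 5.78
eef_pos: [0.5375, 0.0742, 0.0321]
eef_rot: [0.0, 1.0, 0.012, 0.001]
wrist_force: [-0.2, -0.1, -0.6]
opening: 0.452
grasp_force: 60.6
```

servo_tool(series="-0.2 0 0 0 0 0 0;-0.2 0 0 0 0 0 0;-0.2 0 0 0 0 0 0;-0.2 0 0 0 0 0 0;-0.2 0 0 0 0 0 0;-0.2 0 0 0 0 0 0")

```text
time_s: 6.28
eef_pos: [0.5368, 0.0742, 0.0313]
eef_rot: [-0.0, 1.0, 0.012, 0.0]
wrist_force: [0.0, -0.3, 0.2]
opening: 0.598
grasp_force: 0.0
```

servo_tool(series="-0.2 0 0 -0.02 0 0 0;-0.2 0 0 -0.05 0 0 0;-0.2 0 0 -0.09 0 0 0;1 0 0 -0.12 0 0 0;1 0 0.04 -0.12 0 0 0;1 0.01 0.08 -0.12 0 0 0;1 0.03 0.11 -0.12 0 0 0;1 0.045 0.13 -0.12 0 0 0;1 0.045 0.13 -0.12 0 0 0;1 0.045 0.13 -0.12 0 0 0;1 0.045 0.13 -0.12 0 0 0;1 0.045 0.13 -0.12 0 0 0")

```text
time_s: 7.28
eef_pos: [0.5841, -0.0535, 0.1509]
eef_rot: [-0.0, 1.0, 0.013, -0.001]
wrist_force: [0.2, 0.1, -0.1]
opening: 0.001
grasp_force: 0.0
```

Run:
```python
from meas import *
s=cam('side'); t=cam('top'); o=ctrl.get_obs(); print(o['eef_pos'],o['eef_rot'],o['opening'],o['wrist_force'])
b=s['img'][150:260,190:320,::-1]; b=cv2.resize(b,(520,440),interpolation=cv2.INTER_CUBIC)
a=cv2.resize(t['img'][160:215,235:325,::-1],(540,330),interpolation=cv2.INTER_CUBIC)
c=np.zeros((600,800,3),np.uint8);c[:440:,:520]=b; cc=cv2.resize(a,(260,159));c[441:600,:260]=cc
cv2.imwrite('pics/s6.png',c)
P=pts(s); pq=P[(P[...,0]>.55)&(P[...,0]<.62)&(P[...,1]>-.03)&(P[...,1]<.03)&(P[...,2]>.045)&(P[...,2]<.066)];print(len(pq),pq.min(0),pq.max(0),np.median(pq,0))
R=P[(P[...,0]>.505)&(P[...,0]<.565)&(P[...,1]>.04)&(P[...,1]<.105)&(P[...,2]>.007)&(P[...,2]<.02)];print(len(R),R.min(0),R.max(0),circ(R))
```

```text
[ 0.58437153 -0.05345029  0.15112696] [-1.45347224e-04  9.99915652e-01  1.29835707e-02 -3.08901636e-04] 0.004469036908454231 [0.36571357 0.92735549 0.58462289]
76 [ 0.57532602 -0.00798582  0.04533053] [0.60067556 0.0085997  0.06113829] [ 0.58732613 -0.00279285  0.05459634]
82 [0.51648992 0.05046546 0.0071095 ] [0.55781289 0.09680553 0.01617816] (array([0.53696593, 0.07342141]), np.float64(0.020561373876514334))
```

View pics/s6.png

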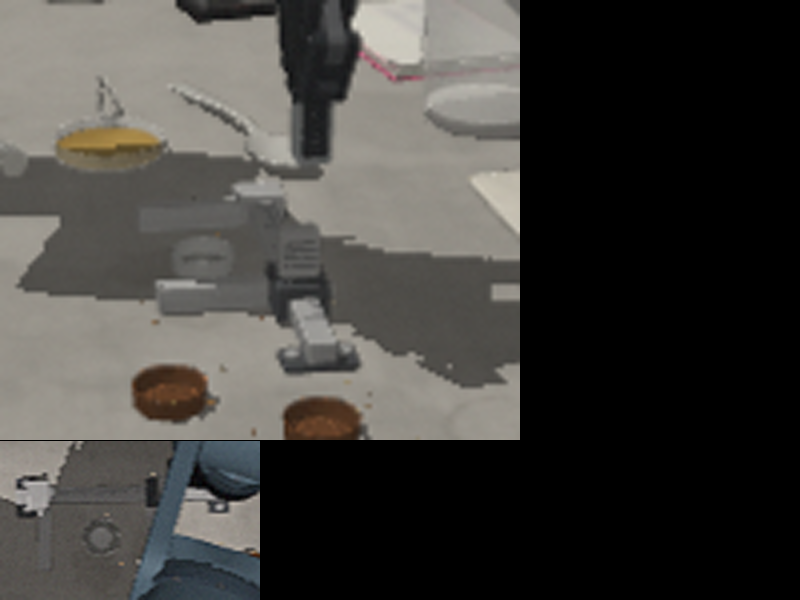

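servo_tool(series="1 0.003 0 0.03 0 0 0;1 0.003 0 0.06 0 0 0;1 0.003 0 0.08 0 0 0;1 0.003 0 0.09 0 0 0;1 0.003 0 0.09 0 0 0;1 0.003 0 0.09 0 0 0;1 0.003 -0.008 0.09 0 0 0;1 0.003 -0.016 0.09 0 0 0;1 0.003 -0.021 0.09 0 0 0;1 0.003 -0.024 0.09 0 0 0;1 0.003 -0.024 0.09 0 0 0;1 0.003 -0.024 0.09 0 0 0")

```text
time_s: 8.38
eef_pos: [0.5876, -0.0302, 0.0617]
eef_rot: [0.0, 1.0, 0.013, 0.0]
wrist_force: [0.6, -0.2, 0.2]
opening: 0.003
grasp_force: 0.0
```

servo_tool(series="1 0 -0.002 0 0 0 0;1 0 -0.004 0 0 0 0;1 0 -0.006 0 0 0 0;1 0 -0.008 0 0 0 0;1 0 -0.01 0 0 0 0;1 0 -0.012 0 0 0 0;1 0 -0.014 0 0 0 0;1 0 -0.016 0 0 0 0;1 0 -0.018 0 0 0 0;1 0 -0.02 0 0 0 0;1 0 -0.022 0 0 0 0;1 0 -0.024 0 0 0 0")

```text
time_s: 9.38
eef_pos: [0.5867, -0.0065, 0.0613]
eef_rot: [0.0, 1.0, 0.012, -0.0]
wrist_force: [-0.4, -3.2, -0.8]
opening: 0.002
grasp_force: 1.5
```

Run:
```python
from meas import *
s=cam('side'); o=ctrl.get_obs(); print(o['eef_pos'],o['wrist_force'],o['torque'])
P=pts(s); pq=P[(P[...,0]>.57)&(P[...,0]<.606)&(P[...,1]>-.01)&(P[...,1]<.03)&(P[...,2]>.03)&(P[...,2]<.066)];print(len(pq),np.percentile(pq,[2,50,98],axis=0))
```

```text
[ 0.58660318 -0.00610257  0.06119556] [-1.28283859 -4.18894736 -0.81465439] [-0.4371669   0.15559618  0.00557368]
35 [[ 0.57493021 -0.00967662  0.03072961]
 [ 0.57681473  0.00811744  0.04470944]
 [ 0.59371373  0.01847846  0.06365392]]
```

servo_tool(series="1 0 -0.0035 0 0 0 0;1 0 -0.007 0 0 0 0;1 0 -0.0105 0 0 0 0;1 0 -0.014 0 0 0 0;1 0 -0.0175 0 0 0 0;1 0 -0.021 0 0 0 0;1 0 -0.0245 0 0 0 0;1 0 -0.028 0 0 0 0;1 0 -0.031 0 0 0 0;1 0 -0.034 0 0 0 0;1 0 -0.037 0 0 0 0;1 0 -0.039 0 0 0 0")

```text
time_s: 10.43
eef_pos: [0.5857, 0.0328, 0.0612]
eef_rot: [-0.0, 1.0, 0.012, -0.0]
wrist_force: [-2.0, -4.0, -0.3]
opening: 0.003
grasp_force: 1.6
```

Run:
```python
from meas import *
s=cam('side'); t=cam('top'); o=ctrl.get_obs(); print(o['eef_pos'],o['wrist_force'])
for n,c in (('side',s),('top',t)):
    P=pts(c).reshape(-1,3); k=P[(P[:,0]>.505)&(P[:,0]<.55)&(P[:,1]>.02)&(P[:,1]<.16)&(P[:,2]>.0165)&(P[:,2]<.024)]
    print(n,np.histogram(k[:,1],bins=np.arange(.02,.162,.004)))
a=cv2.resize(t['img'][165:210,240:310,::-1],(420,270),interpolation=cv2.INTER_CUBIC)
b=cv2.resize(s['img'][180:240,215:285,::-1],(350,300),interpolation=cv2.INTER_CUBIC)
c=np.zeros((300,780,3),np.uint8);c[:270,:420]=a;c[:,430:]=b;cv2.imwrite('pics/s7.png',c)
```

```text
[0.58595265 0.03303847 0.06127093] [-0.49700558 -0.15820428 -0.00146605]
side (array([ 0,  0,  0,  0,  0,  0,  0,  0,  2, 24, 14,  8,  8,  0,  0,  0,  0,
        0,  0,  0,  0,  0,  0,  0,  0,  0,  1,  6, 17,  9, 10,  5,  0,  0,
        0]), array([0.02 , 0.024, 0.028, 0.032, 0.036, 0.04 , 0.044, 0.048, 0.052,
       0.056, 0.06 , 0.064, 0.068, 0.072, 0.076, 0.08 , 0.084, 0.088,
       0.092, 0.096, 0.1  , 0.104, 0.108, 0.112, 0.116, 0.12 , 0.124,
       0.128, 0.132, 0.136, 0.14 , 0.144, 0.148, 0.152, 0.156, 0.16 ]))
top (array([ 0,  0,  0,  0,  0,  0,  0,  0,  0,  2,  2,  3,  2,  0,  0,  0,  0,
        0,  0,  0,  0,  0,  0,  0,  0,  0,  0,  7, 12, 10, 12,  0,  0,  0,
        0]), array([0.02 , 0.024, 0.028, 0.032, 0.036, 0.04 , 0.044, 0.048, 0.052,
       0.056, 0.06 , 0.064, 0.068, 0.072, 0.076, 0.08 , 0.084, 0.088,
       0.092, 0.096, 0.1  , 0.104, 0.108, 0.112, 0.116, 0.12 , 0.124,
       0.128, 0.132, 0.136, 0.14 , 0.144, 0.148, 0.152, 0.156, 0.16 ]))
```

View pics/s7.png

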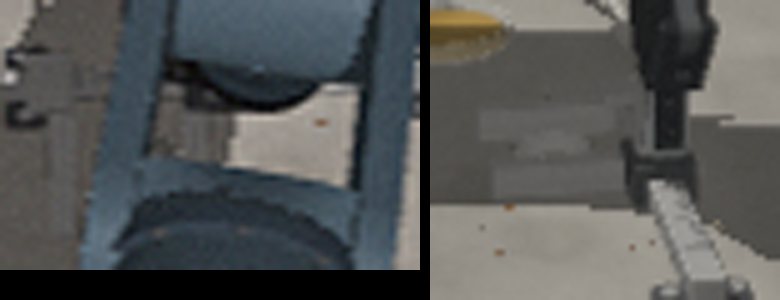

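Moving face is at y≈.071 and the fixed face at ≈.128, so the gap is about 57 mm with 14 mm left to close.

servo_tool(series="1 0 -0.001 0 0 0 0;1 0 -0.002 0 0 0 0;1 0 -0.003 0 0 0 0;1 0 -0.004 0 0 0 0;1 0 -0.005 0 0 0 0;1 0 -0.006 0 0 0 0;1 0 -0.007 0 0 0 0;1 0 -0.0075 0 0 0 0;1 0 -0.008 0 0 0 0;1 0 -0.0085 0 0 0 0;1 0 -0.009 0 0 0 0;1 0 -0.0095 0 0 0 0")

```text
time_s: 11.53
eef_pos: [0.5857, 0.042, 0.0614]
eef_rot: [0.0, 1.0, 0.012, 0.0]
wrist_force: [0.9, -3.1, -0.7]
opening: -0.002
grasp_force: 1.6
```

servo_tool(series="1 0 -0.0003 0 0 0 0;1 0 -0.0006 0 0 0 0;1 0 -0.0009 0 0 0 0;1 0 -0.0012 0 0 0 0;1 0 -0.0015 0 0 0 0;1 0 -0.0018 0 0 0 0")

```text
time_s: 12.03
eef_pos: [0.5857, 0.0437, 0.0614]
eef_rot: [0.0, 1.0, 0.012, 0.0]
wrist_force: [0.6, -3.5, -0.9]
opening: -0.0
grasp_force: 1.6
```

servo_tool(series="1 0 -0.0003 0 0 0 0;1 0 -0.0006 0 0 0 0;1 0 -0.0009 0 0 0 0")

```text
time_s: 12.28
eef_pos: [0.5856, 0.0446, 0.0614]
eef_rot: [0.0, 1.0, 0.012, 0.0]
wrist_force: [2.5, -3.7, 0.2]
opening: 0.001
grasp_force: 1.6
```

servo_tool(series="1 0 -0.0003 0 0 0 0;1 0 -0.0006 0 0 0 0;1 0 -0.0008 0 0 0 0")

```text
time_s: 12.53
eef_pos: [0.5856, 0.0454, 0.0614]
eef_rot: [0.0, 1.0, 0.012, 0.0]
wrist_force: [1.3, -3.7, -0.7]
opening: -0.001
grasp_force: 1.6
```

servo_tool(series="1 0 -0.0003 0 0 0 0;1 0 -0.0005 0 0 0 0")

```text
time_s: 12.7
eef_pos: [0.5856, 0.0459, 0.0613]
eef_rot: [-0.0, 1.0, 0.012, 0.0]
wrist_force: [1.9, -3.6, 1.0]
opening: -0.003
grasp_force: 1.6
```

servo_tool(series="1 0 -0.0002 0 0 0 0;1 0 -0.0004 0 0 0 0;1 0 -0.0006 0 0 0 0")

```text
time_s: 12.95
eef_pos: [0.5856, 0.0465, 0.0614]
eef_rot: [0.0, 1.0, 0.012, 0.0]
wrist_force: [2.6, -3.5, 1.6]
opening: -0.0
grasp_force: 1.6
```

servo_tool(series="1 0 -0.0002 0 0 0 0;1 0 -0.0004 0 0 0 0;1 0 -0.0006 0 0 0 0")

```text
time_s: 13.2
eef_pos: [0.5856, 0.0471, 0.0614]
eef_rot: [0.0, 1.0, 0.012, 0.0]
wrist_force: [2.3, -2.9, 0.9]
opening: -0.0
grasp_force: 1.6
```

servo_tool(series="1 0 -0.0002 0 0 0 0;1 0 -0.0004 0 0 0 0;1 0 -0.0006 0 0 0 0")

```text
time_s: 13.45
eef_pos: [0.5855, 0.0477, 0.0613]
eef_rot: [-0.0, 1.0, 0.012, 0.0]
wrist_force: [2.6, -3.5, 0.3]
opening: -0.001
grasp_force: 1.6
```

servo_tool(series="1 0 -0.0002 0 0 0 0;1 0 -0.0004 0 0 0 0;1 0 -0.0006 0 0 0 0")

```text
time_s: 13.7
eef_pos: [0.5855, 0.0483, 0.0613]
eef_rot: [0.0, 1.0, 0.012, 0.0]
wrist_force: [2.4, -2.8, 0.2]
opening: 0.0
grasp_force: 1.6
```

servo_tool(series="1 0 -0.0002 0 0 0 0;1 0 -0.0004 0 0 0 0;1 0 -0.0006 0 0 0 0")

```text
time_s: 13.95
eef_pos: [0.5855, 0.0489, 0.0614]
eef_rot: [0.0, 1.0, 0.012, 0.0]
wrist_force: [2.0, -3.1, 1.2]
opening: -0.0
grasp_force: 1.6
```

servo_tool(series="1 0 -0.0002 0 0 0 0;1 0 -0.0004 0 0 0 0;1 0 -0.0006 0 0 0 0")

```text
time_s: 14.2
eef_pos: [0.5855, 0.0496, 0.0614]
eef_rot: [0.0, 1.0, 0.012, 0.0]
wrist_force: [1.7, -3.4, 0.9]
opening: -0.002
grasp_force: 1.6
```

Run:
```python
from meas import *
K=[];R=[]
for i in range(5):
    s=cam('side'); P=pts(s).reshape(-1,3)
    K.append(P[(P[:,0]>.505)&(P[:,0]<.55)&(P[:,1]>.02)&(P[:,1]<.16)&(P[:,2]>.0175)&(P[:,2]<.024)])
    R.append(P[(P[:,0]>.505)&(P[:,0]<.56)&(P[:,1]>.086)&(P[:,1]<.128)&(P[:,2]>.008)&(P[:,2]<.0165)])
k=np.vstack(K);r=np.vstack(R); print(np.histogram(k[:,1],bins=np.arange(.06,.15,.002))); print(r[:,:2].min(0),r[:,:2].max(0),circ(r),ctrl.get_obs()['grasp_force'])
b=cv2.resize(s['img'][175:240,215:285,::-1],(560,520),interpolation=cv2.INTER_CUBIC);cv2.imwrite('pics/s8.png',b)
```

```text
(array([ 0,  0,  0,  0,  1, 15, 33, 41, 38, 21, 28, 20, 26, 14,  2,  3,  0,
        0,  0,  0,  0,  0,  0,  0,  0,  0,  0,  0,  0,  0,  0,  0,  0,  1,
       11, 24, 31, 36, 24, 21, 21, 20, 20,  3]), array([0.06 , 0.062, 0.064, 0.066, 0.068, 0.07 , 0.072, 0.074, 0.076,
       0.078, 0.08 , 0.082, 0.084, 0.086, 0.088, 0.09 , 0.092, 0.094,
       0.096, 0.098, 0.1  , 0.102, 0.104, 0.106, 0.108, 0.11 , 0.112,
       0.114, 0.116, 0.118, 0.12 , 0.122, 0.124, 0.126, 0.128, 0.13 ,
       0.132, 0.134, 0.136, 0.138, 0.14 , 0.142, 0.144, 0.146, 0.148]))
[0.51052136 0.10219814] [0.55524674 0.12792224] (array([0.53413815, 0.10971481]), np.float64(0.019890361910909662)) 1.4850251376628876
```

View pics/s8.png

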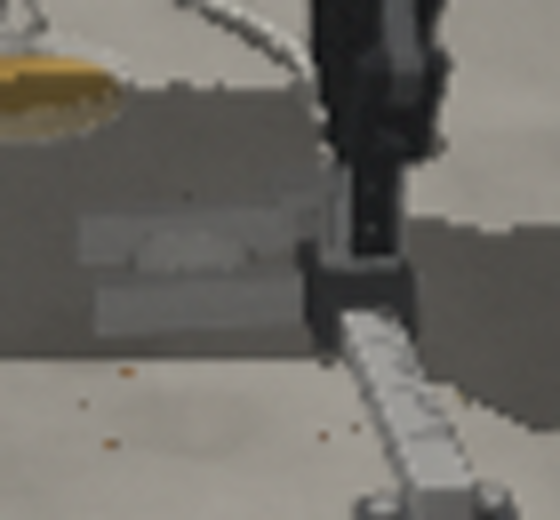

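Jaw pitch is about 58 mm, so the gap is about 44 mm and roughly 1 mm remains.

servo_tool(series="1 0 -0.0002 0 0 0 0;1 0 -0.0004 0 0 0 0;1 0 -0.0006 0 0 0 0")

```text
time_s: 14.7
eef_pos: [0.5854, 0.0501, 0.0613]
eef_rot: [-0.0, 1.0, 0.012, 0.0]
wrist_force: [1.9, -3.0, 1.5]
opening: -0.005
grasp_force: 1.6
```

servo_tool(series="1 0 -0.0002 0 0 0 0;1 0 -0.0004 0 0 0 0")

```text
time_s: 14.87
eef_pos: [0.5853, 0.0505, 0.0613]
eef_rot: [-0.0, 1.0, 0.012, -0.0]
wrist_force: [0.5, -3.3, 1.9]
opening: -0.0
grasp_force: 1.6
```

servo_tool(series="1 0 -0.0002 0 0 0 0;1 0 -0.0004 0 0 0 0")

```text
time_s: 15.03
eef_pos: [0.5853, 0.0509, 0.0613]
eef_rot: [-0.0, 1.0, 0.012, -0.0]
wrist_force: [0.7, -2.6, 1.3]
opening: -0.001
grasp_force: 1.6
```

servo_tool(series="1 0 -0.0002 0 0 0 0;1 0 -0.0004 0 0 0 0")

```text
time_s: 15.2
eef_pos: [0.5853, 0.0514, 0.0613]
eef_rot: [-0.0, 1.0, 0.012, -0.0]
wrist_force: [1.7, -2.9, 1.3]
opening: 0.0
grasp_force: 1.6
```

servo_tool(series="1 0 -0.0002 0 0 0 0;1 0 -0.0004 0 0 0 0")

```text
time_s: 15.37
eef_pos: [0.5853, 0.0518, 0.0613]
eef_rot: [-0.0, 1.0, 0.012, -0.0]
wrist_force: [1.7, -3.1, 1.6]
opening: -0.004
grasp_force: 1.7
```

servo_tool(series="1 0 -0.0002 0 0 0 0;1 0 -0.0004 0 0 0 0")

```text
time_s: 15.53
eef_pos: [0.5853, 0.0521, 0.0613]
eef_rot: [0.0, 1.0, 0.012, -0.0]
wrist_force: [0.7, -4.3, 2.7]
opening: 0.003
grasp_force: 1.9
```

servo_tool(series="1 0 -0.0002 0 0 0 0;1 0 -0.0003 0 0 0 0;1 0 -0.0003 0 0 0 0")

```text
time_s: 15.78
eef_pos: [0.5853, 0.0523, 0.0613]
eef_rot: [0.0, 1.0, 0.012, -0.0]
wrist_force: [1.8, -4.6, 2.9]
opening: -0.004
grasp_force: 2.2
```

servo_tool(series="1 0 -0.0002 0 0 0 0;1 0 -0.0004 0 0 0 0;1 0 -0.0006 0 0 0 0;1 0 -0.0006 0 0 0 0")

```text
time_s: 16.12
eef_pos: [0.5853, 0.0527, 0.0613]
eef_rot: [0.0, 1.0, 0.012, -0.0]
wrist_force: [1.5, -5.2, 2.0]
opening: -0.001
grasp_force: 2.7
```

servo_tool(series="1 0 -0.0003 0 0 0 0;1 0 -0.0006 0 0 0 0;1 0 -0.0009 0 0 0 0;1 0 -0.0009 0 0 0 0;1 0 -0.0009 0 0 0 0")

```text
time_s: 16.53
eef_pos: [0.5853, 0.0533, 0.0613]
eef_rot: [0.0, 1.0, 0.012, -0.0]
wrist_force: [0.7, -7.4, 1.3]
opening: 0.001
grasp_force: 3.5
```

servo_tool(series="1 0 -0.0002 0 0 0 0;1 0 -0.0004 0 0 0 0;1 0 -0.0004 0 0 0 0;1 0 -0.0004 0 0 0 0;1 0 -0.0004 0 0 0 0;1 0 -0.0004 0 0 0 0")

```text
time_s: 17.03
eef_pos: [0.5853, 0.0535, 0.0613]
eef_rot: [0.001, 1.0, 0.012, -0.0]
wrist_force: [0.9, -8.4, 1.8]
opening: -0.006
grasp_force: 4.0
```

The total push is about 8 N against 3 N of drag, so the cap is seeing about 5 N, and it has held. Now backing off gently and rising.

servo_tool(series="1 0 0.001 0 0 0 0;1 0 0.002 0 0 0 0;1 0 0.004 0 0 0 0;1 0 0.008 0 0 0 0;1 0 0.015 0 0 0 0;1 0 0.02 0 0 0 0;1 0 0.025 -0.03 0 0 0;1 0 0.03 -0.06 0 0 0;1 0 0.04 -0.09 0 0 0;1 0 0.06 -0.12 0 0 0;1 0 0.06 -0.12 0 0 0;1 0 0.06 -0.12 0 0 0")

```text
time_s: 18.03
eef_pos: [0.5882, -0.0072, 0.1837]
eef_rot: [0.0, 1.0, 0.011, 0.002]
wrist_force: [0.1, 0.3, -0.3]
opening: -0.001
grasp_force: 0.0
```

Run:
```python
from meas import *
K=[]
for i in range(5):
    s=cam('side'); P=pts(s).reshape(-1,3)
    K.append(P[(P[:,0]>.505)&(P[:,0]<.55)&(P[:,1]>.02)&(P[:,1]<.16)&(P[:,2]>.0175)&(P[:,2]<.024)])
k=np.vstack(K); m=k[k[:,1]<.105]; f=k[k[:,1]>=.105]; print('pitch',np.median(f[:,1])-np.median(m[:,1]),'mid',(np.percentile(f[:,1],[5,95]).mean()-np.percentile(m[:,1],[5,95]).mean()))
for q in (m,f): print(np.polyfit(q[:,0],q[:,1],1))
r=P[(P[:,0]>.505)&(P[:,0]<.56)&(P[:,1]>.09)&(P[:,1]<.128)&(P[:,2]>.008)&(P[:,2]<.0165)]; print('cap x',r[:,0].min(),r[:,0].max())
o=ctrl.get_obs(); print(o['eef_pos'],o['wrist_force'],abs(o['dq']).max(),o['time_s'])
b=cv2.resize(s['img'][170:240,210:290,::-1],(640,560),interpolation=cv2.INTER_CUBIC);cv2.imwrite('pics/s9.png',b)
```

```text
pitch 0.05606511548854726 mid 0.05582423158484806
[-0.00513775  0.08380238]
[-0.0266256   0.15107266]
cap x 0.5153209139982505 0.5544376408405541
[ 0.5856276  -0.00505543  0.17942717] [-0.51730833 -1.14337221  0.04925815] 0.005792766732205397 18.2833
```

View pics/s9.png

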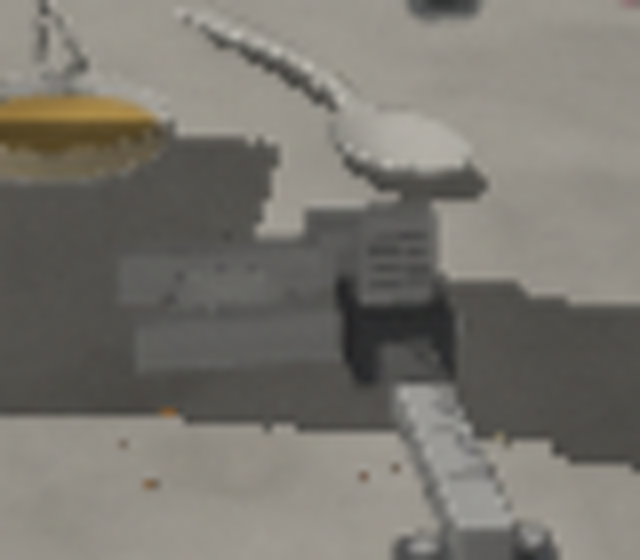

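Pitch is 56 mm, so the gap is about 42–43 mm and the jaws are closed on the cap. Gripper is clear; handing in.

```bash
python3 -c "
from bench import ctrl; print(ctrl.hand_in())"
```

```text
the job is handed in; nothing more can be done
None
```

The caliper is closed on the silver cap with about 5 N (roughly 8 N push less 3 N drag), the gap measured about 42–43 mm, the arm is clear, and the job was handed in at about 18 s with no verdict shown.

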